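# Zero and set the depth collar of a drywall screwgun

### The job

Set the screw depth on the drywall screwgun standing nose-up in its bench stand: turn the ribbed collar clockwise (seen from above) until you feel it come gently up against its end stop, then back anticlockwise exactly six clicks, counting them by feel, and let go. Do not wrench the collar at the stop so that the gun twists round in its stand, and leave the other things on the bench where they are.

Things in the scene. Friction and masses are not known exactly. Their poses are not given: they have to be found in the camera images.
- collar_mid (a point): Centre of the depth collar: a finely ribbed black plastic ring near the top of the gun, round, 44 mm across, 26 mm high, axis vertical (z up); grip it across at any yaw. The neck below it is 35 mm across down to 25 mm under this point, then the gear case widens to 65 mm. Resistance climbs from zero in a click to 0.2 to 0.4 N m half-way, then flips over and pulls as hard into the next. The point does not turn with the collar.
- nose_tip (a point): Tip of the steel depth nose, on the collar's axis, 39 mm above the collar's centre. The nose is 29 mm wide where it leaves the collar and tapers to 18 mm.
- battery (a point): Centre of the battery at the end of the pistol grip, 74 x 46 x 112 mm, 175 mm out from the gun's axis. Grip and battery lie 55 mm or more below the collar's centre.
- nose (a joint): How far the nose stands out (m): 0 with the collar on its hard clockwise stop, where it also rests in a click; each click anticlockwise adds 0.0001 (0.1 mm), so this reading is too coarse to count by. Clicks are even, some 15 to 30 to the turn. Found 2 to 7 clicks from that stop; the other stop is at 12. Let go, the collar settles into the nearest click.
- gun (a joint): Twist of the whole gun about its vertical axis in the felt-lined socket of its plywood stand (rad, anticlockwise from above positive), 0 as found. The socket grips by friction: it holds until about 1.2 N m is put on the collar, then slips round and stays.
- tape_roll: Bystander: roll of white paper joint tape lying flat, 104 mm across, 52 mm high, with a 40 mm hole; origin at the centre of its underside.
- screw_box: Bystander: closed cardboard carton of screws, 115 x 85 x 60 mm, heavy; origin at the centre of its underside.
- filling_knife: Bystander: filling knife lying flat, wooden handle 95 mm long and steel blade 75 x 60 mm; under 25 mm high; origin under the joint of blade and handle.

How it is judged:
By the outcome, as a careful person would: the job done as asked, in the order asked, and still so for the second after the job is handed in, with the robot touching nothing.
It also fails if it takes over 72 s, if anything falls off the work surface, if the arm or the gripper's body presses on something with over 40 N, if the wrist force passes 120 N, or if a joint passes its speed limit or range.

### The arm

A 6-joint arm with a two-finger parallel gripper is mounted at the origin on the work surface. World frame = base frame: x ahead of the robot, y to its left, z up, the work surface at z = 0. Lengths are in mm, angles in rad, forces in N, time in s.
With the tool pointing down it reaches from about 300 to 775 mm from the base axis. Payload 14.6 kg.
Tool frame: the origin (TCP) lies midway between the tips of the shut fingers; the grasp point (between the pads) lies 19 mm behind it; x points along the fingers, z is the direction in which the jaws open and shut, and the axes are right-handed (so a half turn about x gives the same grasp; the last joint's range is limited). The gripper opens to 94 mm and grips with 3 to 60 N. Pads are 16 mm wide; open, the fingers measure 119 mm over their backs; the gripper's body (75 mm by 177 mm) begins 78 mm behind the grasp point.
Start: joints at [1.265, 0.3, 1.521, -0, 1.321, -0.067], TCP at [130.093, 534.383, 185.146] pointing down, gripper open.
Joint ranges: [-3.03, 3.03], [-0.79, 2.21], [0.23, 2.52], [-1.04, 4.18], [0, 3.07], [-2.55, 2.55]. Speed limits (rad/s): [2.22, 2.22, 2.57, 3.14, 3.14, 3.14].

### API

Orientations are given as [roll, pitch, yaw] about the fixed x, y, z axes, in that order (R = Rz(yaw) Ry(pitch) Rx(roll)).
In Python, from cell import * gives the robot as it stands.
- The arm moves only by the tool play_rows, never from a script. Its argument "motion" is one flat list of numbers, 7 for each row, row after row: the turn, a rotation vector about the tool's x, y, z in rad, then the shift along the tool's x, y, z in m, then the closure, from -1 (fully open) to 1 (shut), so that 0 is half open. In form: [rx, ry, rz, x, y, z, fingers, rx, ry, rz, x, y, z, fingers, ...]. A call has 1 to 20 rows; each row shifts and turns the pose as measured when the row begins, along the tool's axes as they then stand; what a row does not reach is not made up. A row lasts 1/10 s, in which the tool goes at most 50 mm and 8.59 degrees, less where a joint would pass 70% of its speed; a pose out of reach is approached as far as the arm can. A call with a gripper value outside its range is refused whole. The fingers move at their own pace and stop on an object; "newtons" is the grip in N (left out, the last holds). Time passes only in rows, so rows that do not move let the fingers close. It gives the time, the measured TCP pose, the force and the opening at its end, in the units of the state.
- read_state(): the state, without advancing time (a new reading comes with each control period).
- camera(name): name is "side" or "top"; returns (picture, depth): 400x640x3 uint8, blue, green, red; 400x640 float32, mm along the optical axis (not along the pixel's ray), 0 where there is no reading.
- camera_params(name): a dict with "fx", "fy", "cx", "cy" (pixels), "T" (4x4, takes a point from camera to world coordinates). Camera axes: x right, y down, z forward; pixel columns grow to the right and rows downward; lengths in mm; the calibration is good to about 2 mm. A picture is of the moment at which its call begins. camera_params takes no time and is no camera call.
- sign_off(): hands the job in, once; it reports no verdict.
Trained networks look in the newest picture that a camera, given by its name, has taken for a name from the list of things; names that differ only in an ending like _2 or _b are one class to them, and where a whole thing is asked for, a point or a joint stands for the part that bears it (a point fixed in the world has none). Each returns a list of dicts, best first, with "conf" (0 to 1); they miss things now and then, are a little off and sometimes report something else, mostly with a low value. They report only what shows in the picture. A call takes as long as a camera call.
- masks_of(camera, name): "region" (400x640 bool, what is visible of it).
- place_of(camera, name): "at" ([x, y, z] in mm, in the coordinates of the camera as it stood for that picture, good to about 4 mm: a listed point, or the origin of a listed thing).
The state is a dict: "clock": time; "joints": joint angles; "qd": joint speeds; "effort": joint torques, N m; "eef_pos": TCP position; "eef_rot": TCP orientation; "wrist_force": force on the tool from outside, world axes, zero at the start; "moment": the same for the moment, N m; "finger_gap": finger opening in mm.
Only numpy, scipy, OpenCV 4.12 (cv2) and the standard library are available. Lean on these libraries where they do the work, as an engineer would, in place of code of your own. Each camera call takes 0.05 s, during which the arm holds its last target.

## Working session

There is one attempt and no reset: what is moved stays moved. The work goes in short steps, Python scripts to look and compute and a tool call to move; the robot and the scene stay as the last step left them, time stands still between calls to the robot, and variables do not carry over. Pictures are saved under pics/ and viewed, and the job is handed in when it is done.

Besides the shell and the picture viewer there is one more tool, called after "Emit:" by a JSON object that holds its "name" and its "arguments", one argument or row to a line. play_rows: Moves the arm, as the interface text tells. Its arguments: {"type":"object","properties":{"motion":{"type":"array","items":{"type":"number"}},"newtons":{"type":"number"}},"required":["motion"]}

```bash
mkdir -p pics; ls; cat > h.py <<'E'
from cell import *
import numpy as np, cv2
def w(cam,p):
    T=np.array(camera_params(cam)["T"]); return (T@np.r_[p,1])[:3]
E
python3 - <<'E'
from h import *
print(read_state())
for c in ("side","top"):
    im,d=camera(c); cv2.imwrite(f"pics/{c}0.png",im)
    p=camera_params(c); print(c,p["fx"],np.round(p["T"],3).tolist())
    for n in ("collar_mid","nose_tip","battery","tape_roll","screw_box","filling_knife"):
        for r in place_of(c,n)[:2]: print(n,round(r["conf"],2),np.round(w(c,r["at"]),1))
print(read_state()["clock"])
E
```

```text
pics
{'clock': 0.0, 'joints': array([ 1.26542304e+00,  3.00461521e-01,  1.52157029e+00,  1.79847695e-05,
        1.32073114e+00, -6.66166180e-02]), 'qd': array([-2.84407798e-04,  1.14146741e-04, -6.86022873e-04, -5.11671028e-04,
        1.67995044e-03, -7.54809623e-05]), 'effort': array([-1.57891176e-03, -5.31804407e+01, -3.52748144e+01,  7.07406714e-02,
        2.44121114e-02, -7.84901999e-05]), 'eef_pos': array([129.99144489, 534.11892622, 184.59617356]), 'eef_rot': array([ 3.06009197,  1.56962589, -1.89105814]), 'wrist_force': array([ 0.12670744, -0.82664449,  0.88838714]), 'moment': array([ 0.04669304,  0.02477854, -0.05495995]), 'finger_gap': 94.08273803698212}
side 388.78763779488867 [[0.781, -0.338, 0.524, 152.968], [-0.623, -0.391, 0.677, -477.197], [-0.024, -0.856, -0.516, 552.279], [0.0, 0.0, 0.0, 1.0]]
collar_mid 0.78 [484.2  47.9 194. ]
nose_tip 0.7 [484.8  43.5 231.4]
battery 0.89 [540.  210.8  73.9]
tape_roll 0.56 [ 448.6 -167.5   -2. ]
screw_box 0.87 [661.4  22.4   1.1]
filling_knife 0.7 [324.8  55.3  -1.1]
top 435.6898119451328 [[-0.009, -0.991, 0.132, 411.407], [-1.0, 0.009, -0.001, 63.54], [0.0, -0.132, -0.991, 1233.965], [0.0, 0.0, 0.0, 1.0]]
nose_tip 0.74 [481.5  45.6 230. ]
battery 0.88 [536.6 213.5  70.8]
tape_roll 0.85 [ 443.9 -167.7   -1.5]
screw_box 0.66 [654.1  16.   -3.6]
filling_knife 0.96 [324.9  52.7  -0.4]
0.7
```

```bash
python3 - <<'E'
from h import *
for c in ("side","top"):
    im,d=camera(c); p=camera_params(c); T=np.array(p["T"])
    v,u=np.mgrid[:400,:640]
    P=np.stack([(u-p["cx"])/p["fx"]*d,(v-p["cy"])/p["fy"]*d,d,np.ones_like(d)],-1)@T.T
    ok=(d>0)&(np.hypot(P[...,0]-483,P[...,1]-45)<45)
    for lo,hi in ((226,240),(206,226),(180,206),(174,180),(150,168)):
        m=ok&(P[...,2]>lo)&(P[...,2]<hi)
        if m.sum()>3:
            q=P[m]; print(c,lo,hi,m.sum(),np.round(q.min(0)[:3],1),np.round(q.max(0)[:3],1),np.round(q.mean(0)[:3],1))
            if c=="side" and lo in(180,206) :
                A=np.c_[2*q[:,:2],np.ones(len(q))]; s=np.linalg.lstsq(A,(q[:,:2]**2).sum(1),rcond=None)[0]; print("circ",s[:2],np.sqrt(s[2]+s[0]**2+s[1]**2))
a=cv2.imread("pics/side0.png");b=cv2.imread("pics/top0.png");cv2.imwrite("pics/both.png",cv2.resize(np.vstack([a,b]),(480,600)))
E
```

```text
side 226 240 58 [475.9  38.  226.2] [493.2  56.4 233.4] [483.   44.3 229.9]
side 206 226 168 [469.8  32.3 206. ] [496.   55.7 225.6] [479.7  39.9 215.9]
circ [483.37643024  45.44237563] 10.986894110322934
side 180 206 377 [462.1  23.9 180.4] [505.5  66.9 205.9] [477.   35.  195.6]
circ [483.4877103   45.48886265] 19.3076795721987
side 174 180 26 [463.7  26.8 174.1] [491.   42.9 179.8] [477.3  32.5 176.8]
side 150 168 249 [459.7  23.1 150.1] [504.7  60.1 167.8] [477.   35.  158.3]
top 226 240 52 [477.1  38.9 226. ] [493.2  55.2 233. ] [485.1  47.2 230. ]
top 206 226 76 [466.7  29.  206.2] [499.4  64.4 225.8] [483.5  46.5 216.4]
top 180 206 147 [463.2  26.1 183.2] [507.6  69.2 206. ] [484.3  47.9 202.1]
top 150 168 27 [462.3  27.3 150. ] [489.8  69.5 157.4] [470.4  50.1 153. ]
```

View pics/side0.png

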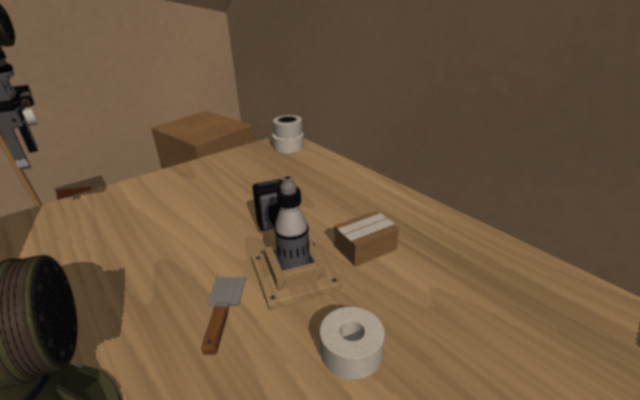

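View pics/top0.png

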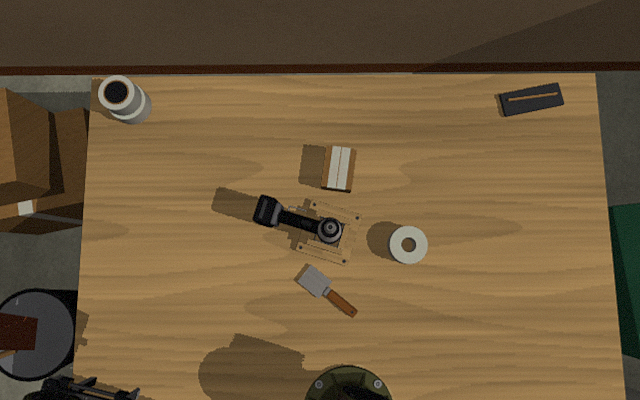

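```bash
cat >> h.py <<'E'
from scipy.spatial.transform import Rotation as Ro
def info(goal=None):
    s=read_state(); R=Ro.from_euler("xyz",s["eef_rot"]).as_matrix()
    z=R[:,2]
    print("t",round(s["clock"],2),"pos",np.round(s["eef_pos"],1),"yaw(jaw)",round(np.degrees(np.arctan2(z[1],z[0])),2),"xax",np.round(R[:,0],3),"F",np.round(s["wrist_force"],1),"M",np.round(s["moment"],3),"gap",round(s["finger_gap"],1),"q",np.round(s["joints"],3),"e6",round(s["effort"][5],3))
    if goal is not None: print("shift tool m",np.round(R.T@(np.array(goal)-s["eef_pos"])/1000,4))
E
python3 - <<'E'
from h import *
s=read_state(); p=s["eef_pos"]
info([p[0],p[1],262]); info([484,46,p[2]])
E
```

```text
t 0.8 pos [130.1 534.4 185.1] yaw(jaw) 76.32 xax [-0. -0. -1.] F [0.2 0.4 1.1] M [ 0.018  0.012 -0.015] gap 94.0 q [ 1.265  0.3    1.521  0.     1.321 -0.067] e6 -0.0
shift tool m [-0.0769  0.     -0.    ]
t 0.8 pos [130.1 534.4 185.1] yaw(jaw) 76.32 xax [-0. -0. -1.] F [0.2 0.4 1.1] M [ 0.018  0.012 -0.015] gap 94.0 q [ 1.265  0.3    1.521  0.     1.321 -0.067] e6 -0.0
shift tool m [-0.     -0.4594 -0.3908]
```

Emit:
{"name": "play_rows", "arguments": {
  "motion": [0,0,0,-0.04,0,0,-1,0,0,0,-0.04,0,0,-1,0,0,0,0,-0.033,-0.028,-1,0,0,0,0,-0.033,-0.028,-1,0,0,0,0,-0.033,-0.028,-1,0,0,0,0,-0.033,-0.028,-1,0,0,0,0,-0.033,-0.028,-1,0,0,0,0,-0.033,-0.028,-1,0,0,0,0,-0.033,-0.028,-1,0,0,0,0,-0.033,-0.028,-1,0,0,0,0,-0.033,-0.028,-1,0,0,0,0,-0.033,-0.028,-1,0,0,0,0,-0.033,-0.028,-1,0,0,0,0,-0.033,-0.028,-1,0,0,0,0,0,0,-1]
}}

```text
clock: 2.3
eef_pos: [445.3, 97.4, 269.7]
eef_rot: [-1.123, 1.566, 0.213]
wrist_force: [-0.4, 0.3, 0.2]
finger_gap: 93.8
```

```bash
python3 -c "
from h import *
info([484,46,262])"
```

```text
t 2.3 pos [445.3  97.4 269.7] yaw(jaw) 76.52 xax [ 0.005  0.001 -1.   ] F [-0.4  0.3  0.2] M [-0.002  0.016 -0.077] gap 93.8 q [ 0.135  0.027  1.642  0.     1.468 -1.201] e6 -1.283
shift tool m [ 0.0079 -0.0496 -0.041 ]
```

Emit:
{"name": "play_rows", "arguments": {
  "motion": [0,0,0,0,-0.025,-0.02,-1,0,0,0,0,-0.025,-0.02,-1,0.13,0,0,0,0,0,-1,0.13,0,0,0,0,0,-1,0.13,0,0,0,0,0,-1,0.13,0,0,0,0,0,-1,0,0,0,0,0,0,-1,0,0,0,0,0,0,-1]
}}

```text
clock: 3.1
eef_pos: [484.9, 47.1, 270.0]
eef_rot: [-0.38, 1.566, 0.42]
wrist_force: [-0.1, 1.4, -0.3]
finger_gap: 93.9
```

```bash
python3 -c "
from h import *
info([484,46,176])
for c in ('side','top'):
    im,d=camera(c); cv2.imwrite(f'pics/{c}1.png',im)
    for n in ('collar_mid','nose_tip'):
        for r in place_of(c,n)[:1]: print(n,round(r['conf'],2),np.round(w(c,r['at']),1))
"
```

```text
t 3.1 pos [484.9  47.1 270. ] yaw(jaw) 45.87 xax [ 0.005  0.002 -1.   ] F [-0.1  1.4 -0.3] M [-0.072  0.057  0.057] gap 93.9 q [ 0.021  0.101  1.563  0.002  1.473 -0.78 ] e6 0.415
shift tool m [ 0.094   0.     -0.0019]
collar_mid 0.86 [486.1  46.3 194.3]
nose_tip 0.87 [483.9  42.6 230.6]
collar_mid 0.91 [485.2  47.9 189.2]
nose_tip 0.95 [479.5  45.8 227.1]
```

Emit:
{"name": "play_rows", "arguments": {
  "motion": [0,0,0,0.024,0,-0.001,-1,0,0,0,0.024,0,0,-1,0,0,0,0.024,0,0,-1,0,0,0,0.02,0,0,-1,0,0,0,0,0,0,-1,0,0,0,0,0,0,-1]
}}

```text
clock: 4.0
eef_pos: [485.3, 46.1, 176.3]
eef_rot: [-0.516, 1.563, 0.286]
wrist_force: [0.1, -0.2, -0.1]
finger_gap: 94.4
```

```bash
python3 -c "
from h import *
info([484,46,176])
for c in ('side','top'):
    im,d=camera(c); cv2.imwrite(f'pics/{c}2.png',im[100:300,200:420] if c=='side' else im[150:300,220:420])
"
```

```text
t 4.0 pos [485.3  46.1 176.3] yaw(jaw) 45.94 xax [ 0.007  0.002 -1.   ] F [ 0.1 -0.2 -0.1] M [-0.077  0.003 -0.018] gap 94.4 q [ 0.018  0.164  1.71   0.002  1.261 -0.784] e6 0.001
shift tool m [ 0.0002  0.0009 -0.001 ]
```

View pics/side2.png

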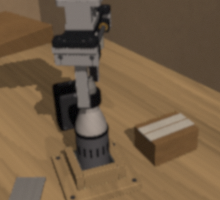

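Emit:
{"name": "play_rows", "arguments": {
  "motion": [0,0,0,0,0.001,-0.001,1,0,0,0,0,0,0,1,0,0,0,0,0,0,1,0,0,0,0,0,0,1,0,0,0,0,0,0,1,0,0,0,0,0,0,1,0,0,0,0,0,0,1,0,0,0,0,0,0,1],
  "newtons": 30
}}

```text
clock: 4.9
eef_pos: [485.3, 46.7, 179.4]
eef_rot: [-0.558, 1.557, 0.244]
wrist_force: [-0.7, -0.3, -0.1]
finger_gap: 42.7
```

```bash
python3 -c "
from h import *
info([484,46,176])"
```

```text
t 4.9 pos [485.3  46.7 179.4] yaw(jaw) 45.95 xax [ 0.013  0.003 -1.   ] F [-0.7 -0.3 -0.1] M [-0.216  0.28   0.015] gap 42.7 q [ 0.019  0.157  1.71   0.003  1.261 -0.784] e6 0.02
shift tool m [ 0.0034  0.0005 -0.0014]
```

Emit:
{"name": "play_rows", "arguments": {
  "motion": [0.06,0,0,0,0,0,1]
}}

```text
clock: 5.0
eef_pos: [485.3, 46.8, 179.4]
eef_rot: [-0.491, 1.558, 0.251]
wrist_force: [-0.8, 1.6, 1.9]
finger_gap: 42.3
```

```bash
python3 -c "
from h import *
info([484,46,176])"
```

```text
t 5.0 pos [485.3  46.8 179.4] yaw(jaw) 42.53 xax [ 0.013  0.003 -1.   ] F [-0.8  1.6  1.9] M [0.077 0.213 0.441] gap 42.3 q [ 0.019  0.157  1.71   0.003  1.261 -0.724] e6 -1.847
shift tool m [ 0.0034  0.0003 -0.0015]
```

Emit:
{"name": "play_rows", "arguments": {
  "motion": [0.06,0,0,0,0,0,1]
}}

```text
clock: 5.1
eef_pos: [485.2, 46.8, 179.4]
eef_rot: [-0.439, 1.558, 0.242]
wrist_force: [0.8, 1.4, 0.6]
finger_gap: 42.6
```

```bash
python3 -c "
from h import *
info([484,46,176])"
```

```text
t 5.1 pos [485.2  46.8 179.4] yaw(jaw) 39.0 xax [ 0.013  0.003 -1.   ] F [0.8 1.4 0.6] M [-0.125  0.113  0.538] gap 42.6 q [ 0.019  0.157  1.71   0.003  1.262 -0.662] e6 -0.815
shift tool m [ 0.0034  0.0002 -0.0015]
```

Emit:
{"name": "play_rows", "arguments": {
  "motion": [0.06,0,0,0,0,0,1]
}}

```text
clock: 5.2
eef_pos: [485.2, 46.7, 179.4]
eef_rot: [-0.42, 1.558, 0.198]
wrist_force: [2.2, -2.9, 0.3]
finger_gap: 42.5
```

```bash
python3 -c "
from h import *
info([484,46,176])"
```

```text
t 5.2 pos [485.2  46.7 179.4] yaw(jaw) 35.46 xax [ 0.013  0.003 -1.   ] F [ 2.2 -2.9  0.3] M [-0.864 -0.01   0.299] gap 42.5 q [ 0.019  0.157  1.71   0.002  1.262 -0.6  ] e6 -0.87
shift tool m [ 0.0034  0.0002 -0.0014]
```

Emit:
{"name": "play_rows", "arguments": {
  "motion": [0.06,0,0,0,0,0,1,0,0,0,0,0,0,1]
}}

```text
clock: 5.4
eef_pos: [484.9, 46.3, 179.4]
eef_rot: [-0.414, 1.559, 0.141]
wrist_force: [0.5, -0.0, 0.6]
finger_gap: 42.7
```

```bash
python3 -c "
from h import *
info()"
```

```text
t 5.4 pos [484.9  46.3 179.4] yaw(jaw) 31.81 xax [ 0.012  0.002 -1.   ] F [ 0.5 -0.   0.6] M [ 0.002 -0.036 -0.289] gap 42.7 q [ 1.900e-02  1.570e-01  1.710e+00  1.000e-03  1.263e+00 -5.370e-01] e6 0.747
```

Emit:
{"name": "play_rows", "arguments": {
  "motion": [0.06,0,0,0,0,0,1,0,0,0,0,0,0,1]
}}

```text
clock: 5.6
eef_pos: [484.8, 46.3, 179.4]
eef_rot: [-0.331, 1.559, 0.166]
wrist_force: [-0.5, -0.6, 2.2]
finger_gap: 42.5
```

```bash
python3 -c "
from h import *
info()"
```

```text
t 5.6 pos [484.8  46.3 179.4] yaw(jaw) 28.48 xax [ 0.011  0.002 -1.   ] F [-0.5 -0.6  2.2] M [-0.126  0.18  -0.1  ] gap 42.5 q [ 0.019  0.157  1.71   0.002  1.263 -0.478] e6 0.917
```

Emit:
{"name": "play_rows", "arguments": {
  "motion": [0.06,0,0,0,0,0,1,0,0,0,0,0,0,1]
}}

```text
clock: 5.8
eef_pos: [484.8, 46.4, 179.4]
eef_rot: [-0.275, 1.559, 0.167]
wrist_force: [-0.3, -1.4, 0.2]
finger_gap: 42.5
```

```bash
python3 -c "
from h import *
info()"
```

```text
t 5.8 pos [484.8  46.4 179.4] yaw(jaw) 25.31 xax [ 0.011  0.002 -1.   ] F [-0.3 -1.4  0.2] M [-0.17   0.189  0.012] gap 42.5 q [ 0.019  0.157  1.71   0.002  1.263 -0.423] e6 1.09
```

Emit:
{"name": "play_rows", "arguments": {
  "motion": [0.06,0,0,0,0,0,1,0,0,0,0,0,0,1]
}}

```text
clock: 6.0
eef_pos: [484.7, 46.4, 179.4]
eef_rot: [-0.223, 1.56, 0.165]
wrist_force: [0.2, -0.5, 1.1]
finger_gap: 42.5
```

```bash
python3 -c "
from h import *
info()"
```

```text
t 6.0 pos [484.7  46.4 179.4] yaw(jaw) 22.23 xax [ 0.011  0.002 -1.   ] F [ 0.2 -0.5  1.1] M [-0.212  0.223  0.181] gap 42.5 q [ 0.019  0.157  1.71   0.002  1.263 -0.369] e6 1.25
```

Emit:
{"name": "play_rows", "arguments": {
  "motion": [0.06,0,0,0,0,0,1,0,0,0,0,0,0,1]
}}

```text
clock: 6.2
eef_pos: [484.7, 46.5, 179.4]
eef_rot: [-0.187, 1.56, 0.148]
wrist_force: [-1.7, -1.0, 0.9]
finger_gap: 42.9
```

```bash
python3 -c "
from h import *
info()"
```

```text
t 6.2 pos [484.7  46.5 179.4] yaw(jaw) 19.21 xax [ 0.011  0.002 -1.   ] F [-1.7 -1.   0.9] M [-0.214  0.247  0.241] gap 42.9 q [ 1.900e-02  1.570e-01  1.710e+00  1.000e-03  1.263e+00 -3.160e-01] e6 1.367
```

Emit:
{"name": "play_rows", "arguments": {
  "motion": [0.06,0,0,0,0,0,1,0,0,0,0,0,0,1]
}}

```text
clock: 6.4
eef_pos: [484.7, 46.2, 179.4]
eef_rot: [-0.199, 1.56, 0.083]
wrist_force: [-0.7, -3.4, 2.2]
finger_gap: 42.5
```

```bash
python3 -c "
from h import *
info()"
```

```text
t 6.4 pos [484.7  46.2 179.4] yaw(jaw) 16.19 xax [ 0.011  0.001 -1.   ] F [-0.7 -3.4  2.2] M [-0.662  0.351 -0.127] gap 42.5 q [ 1.900e-02  1.570e-01  1.710e+00  1.000e-03  1.263e+00 -2.630e-01] e6 0.974
```

Emit:
{"name": "play_rows", "arguments": {
  "motion": [0.06,0,0,0,0,0,1,0,0,0,0,0,0,1]
}}

```text
clock: 6.6
eef_pos: [484.5, 46.0, 179.4]
eef_rot: [-0.134, 1.56, 0.095]
wrist_force: [-1.0, 0.3, 0.6]
finger_gap: 42.5
```

```bash
python3 -c "
from h import *
info()"
```

```text
t 6.6 pos [484.5  46.  179.4] yaw(jaw) 13.12 xax [ 0.01   0.001 -1.   ] F [-1.   0.3  0.6] M [-0.181  0.208 -0.315] gap 42.5 q [ 1.900e-02  1.570e-01  1.711e+00  1.000e-03  1.264e+00 -2.100e-01] e6 0.742
```

Emit:
{"name": "play_rows", "arguments": {
  "motion": [0.04,0,0,0,0,0,1,0,0,0,0,0,0,1]
}}

```text
clock: 6.8
eef_pos: [484.4, 46.1, 179.4]
eef_rot: [-0.064, 1.56, 0.132]
wrist_force: [-2.1, -0.8, 1.8]
finger_gap: 42.7
```

```bash
python3 -c "
from h import *
info()"
```

```text
t 6.8 pos [484.4  46.1 179.4] yaw(jaw) 11.24 xax [ 0.01   0.001 -1.   ] F [-2.1 -0.8  1.8] M [-0.157  0.316 -0.246] gap 42.7 q [ 1.900e-02  1.570e-01  1.711e+00  1.000e-03  1.264e+00 -1.780e-01] e6 0.528
```

Emit:
{"name": "play_rows", "arguments": {
  "motion": [0.05,0,0,0,0,0,1,0,0,0,0,0,0,1]
}}

```text
clock: 7.0
eef_pos: [484.4, 46.2, 179.4]
eef_rot: [0.01, 1.561, 0.163]
wrist_force: [-1.4, -1.1, 1.1]
finger_gap: 42.5
```

```bash
python3 -c "
from h import *
info()"
```

```text
t 7.0 pos [484.4  46.2 179.4] yaw(jaw) 8.76 xax [ 0.01   0.002 -1.   ] F [-1.4 -1.1  1.1] M [-0.256  0.343 -0.112] gap 42.5 q [ 0.019  0.157  1.711  0.002  1.264 -0.135] e6 0.776
```

Emit:
{"name": "play_rows", "arguments": {
  "motion": [0.05,0,0,0,0,0,1,0,0,0,0,0,0,1]
}}

```text
clock: 7.2
eef_pos: [484.3, 46.2, 179.4]
eef_rot: [0.062, 1.561, 0.172]
wrist_force: [-2.3, -1.3, 1.4]
finger_gap: 42.7
```

```bash
python3 -c "
from h import *
info()"
```

```text
t 7.2 pos [484.3  46.2 179.4] yaw(jaw) 6.3 xax [ 0.01   0.002 -1.   ] F [-2.3 -1.3  1.4] M [-0.24   0.4   -0.028] gap 42.7 q [ 0.019  0.157  1.711  0.002  1.264 -0.091] e6 0.893
```

Emit:
{"name": "play_rows", "arguments": {
  "motion": [0.04,0,0,0,0,0,1,0,0,0,0,0,0,1]
}}

```text
clock: 7.4
eef_pos: [484.2, 46.3, 179.4]
eef_rot: [0.103, 1.561, 0.18]
wrist_force: [-2.4, -0.6, 1.3]
finger_gap: 42.8
```

```bash
python3 -c "
from h import *
info()"
```

```text
t 7.4 pos [484.2  46.3 179.4] yaw(jaw) 4.42 xax [ 0.01   0.002 -1.   ] F [-2.4 -0.6  1.3] M [-0.196  0.46   0.069] gap 42.8 q [ 0.019  0.157  1.711  0.002  1.264 -0.059] e6 0.821
```

Emit:
{"name": "play_rows", "arguments": {
  "motion": [0.04,0,0,0,0,0,1,0,0,0,0,0,0,1]
}}

```text
clock: 7.6
eef_pos: [484.2, 46.3, 179.4]
eef_rot: [0.134, 1.561, 0.178]
wrist_force: [-1.9, -0.7, 1.2]
finger_gap: 42.6
```

```bash
python3 -c "
from h import *
info()"
```

```text
t 7.6 pos [484.2  46.3 179.4] yaw(jaw) 2.52 xax [ 0.01   0.002 -1.   ] F [-1.9 -0.7  1.2] M [-0.16   0.435  0.108] gap 42.6 q [ 0.019  0.157  1.711  0.002  1.264 -0.025] e6 0.895
```

Emit:
{"name": "play_rows", "arguments": {
  "motion": [0.04,0,0,0,0,0,1,0,0,0,0,0,0,1]
}}

```text
clock: 7.8
eef_pos: [484.2, 46.4, 179.4]
eef_rot: [0.166, 1.561, 0.177]
wrist_force: [-1.4, -1.0, 0.9]
finger_gap: 42.6
```

```bash
python3 -c "
from h import *
info()"
```

```text
t 7.8 pos [484.2  46.4 179.4] yaw(jaw) 0.61 xax [ 0.01   0.002 -1.   ] F [-1.4 -1.   0.9] M [-0.209  0.532  0.272] gap 42.6 q [0.019 0.157 1.711 0.002 1.264 0.008] e6 0.971
```

Emit:
{"name": "play_rows", "arguments": {
  "motion": [0.05,0,0,0,0,0,1,0,0,0,0,0,0,1]
}}

```text
clock: 8.0
eef_pos: [484.2, 46.4, 179.4]
eef_rot: [0.203, 1.561, 0.17]
wrist_force: [-1.2, -1.0, 1.5]
finger_gap: 42.2
```

```bash
python3 -c "
from h import *
info()"
```

```text
t 8.0 pos [484.2  46.4 179.4] yaw(jaw) -1.91 xax [ 0.01   0.002 -1.   ] F [-1.2 -1.   1.5] M [-0.327  0.463  0.24 ] gap 42.2 q [0.019 0.157 1.711 0.002 1.265 0.052] e6 1.188
```

Emit:
{"name": "play_rows", "arguments": {
  "motion": [0.05,0,0,0,0,0,1,0,0,0,0,0,0,1]
}}

```text
clock: 8.2
eef_pos: [484.1, 46.1, 179.4]
eef_rot: [0.186, 1.561, 0.108]
wrist_force: [-2.8, -1.3, 1.7]
finger_gap: 42.7
```

```bash
python3 -c "
from h import *
info()"
```

```text
t 8.2 pos [484.1  46.1 179.4] yaw(jaw) -4.44 xax [ 0.01   0.001 -1.   ] F [-2.8 -1.3  1.7] M [-0.506  0.624 -0.093] gap 42.7 q [1.900e-02 1.570e-01 1.711e+00 1.000e-03 1.265e+00 9.600e-02] e6 0.764
```

Emit:
{"name": "play_rows", "arguments": {
  "motion": [0.05,0,0,0,0,0,1,0,0,0,0,0,0,1]
}}

```text
clock: 8.4
eef_pos: [483.9, 46.0, 179.4]
eef_rot: [0.255, 1.562, 0.133]
wrist_force: [-1.9, -0.1, 1.7]
finger_gap: 42.7
```

```bash
python3 -c "
from h import *
info()"
```

```text
t 8.4 pos [483.9  46.  179.4] yaw(jaw) -7.02 xax [ 0.009  0.001 -1.   ] F [-1.9 -0.1  1.7] M [-0.226  0.567 -0.276] gap 42.7 q [1.900e-02 1.560e-01 1.711e+00 1.000e-03 1.265e+00 1.410e-01] e6 0.574
```

Emit:
{"name": "play_rows", "arguments": {
  "motion": [0.05,0,0,0,0,0,1,0,0,0,0,0,0,1]
}}

```text
clock: 8.6
eef_pos: [483.9, 46.1, 179.4]
eef_rot: [0.354, 1.562, 0.188]
wrist_force: [-2.9, -0.8, 1.4]
finger_gap: 42.9
```

```bash
python3 -c "
from h import *
info()"
```

```text
t 8.6 pos [483.9  46.1 179.4] yaw(jaw) -9.56 xax [ 0.009  0.002 -1.   ] F [-2.9 -0.8  1.4] M [-0.225  0.595 -0.233] gap 42.9 q [0.019 0.156 1.711 0.002 1.265 0.185] e6 0.7
```

Emit:
{"name": "play_rows", "arguments": {
  "motion": [0.05,0,0,0,0,0,1,0,0,0,0,0,0,1]
}}

```text
clock: 8.8
eef_pos: [483.8, 46.2, 179.4]
eef_rot: [0.426, 1.562, 0.216]
wrist_force: [-1.7, 0.3, 1.4]
finger_gap: 42.2
```

```bash
python3 -c "
from h import *
info()"
```

```text
t 8.8 pos [483.8  46.2 179.4] yaw(jaw) -12.07 xax [ 0.009  0.002 -1.   ] F [-1.7  0.3  1.4] M [-0.216  0.564 -0.106] gap 42.2 q [0.019 0.156 1.711 0.002 1.265 0.229] e6 0.819
```

Emit:
{"name": "play_rows", "arguments": {
  "motion": [0.04,0,0,0,0,0,1,0,0,0,0,0,0,1]
}}

```text
clock: 9.0
eef_pos: [483.8, 46.3, 179.4]
eef_rot: [0.474, 1.562, 0.23]
wrist_force: [-1.8, -1.5, 2.0]
finger_gap: 42.7
```

```bash
python3 -c "
from h import *
info()"
```

```text
t 9.0 pos [483.8  46.3 179.4] yaw(jaw) -13.96 xax [ 0.009  0.002 -1.   ] F [-1.8 -1.5  2. ] M [-0.178  0.621 -0.04 ] gap 42.7 q [0.019 0.156 1.711 0.002 1.265 0.262] e6 0.748
```

Emit:
{"name": "play_rows", "arguments": {
  "motion": [0.03,0,0,0,0,0,1,0,0,0,0,0,0,1]
}}

```text
clock: 9.2
eef_pos: [483.8, 46.3, 179.4]
eef_rot: [0.505, 1.562, 0.234]
wrist_force: [-1.5, -0.2, 2.6]
finger_gap: 42.6
```

```bash
python3 -c "
from h import *
info()"
```

```text
t 9.2 pos [483.8  46.3 179.4] yaw(jaw) -15.51 xax [ 0.009  0.002 -1.   ] F [-1.5 -0.2  2.6] M [-0.181  0.69   0.092] gap 42.6 q [0.019 0.156 1.711 0.002 1.265 0.289] e6 0.512
```

Emit:
{"name": "play_rows", "arguments": {
  "motion": [0.03,0,0,0,0,0,1,0,0,0,0,0,0,1]
}}

```text
clock: 9.4
eef_pos: [483.8, 46.4, 179.4]
eef_rot: [0.546, 1.562, 0.245]
wrist_force: [-3.5, 0.0, 3.2]
finger_gap: 42.3
```

```bash
python3 -c "
from h import *
info()"
```

```text
t 9.4 pos [483.8  46.4 179.4] yaw(jaw) -17.26 xax [ 0.009  0.002 -1.   ] F [-3.5  0.   3.2] M [-0.091  0.642  0.131] gap 42.3 q [0.019 0.156 1.711 0.002 1.265 0.32 ] e6 0.599
```

Emit:
{"name": "play_rows", "arguments": {
  "motion": [0.04,0,0,0,0,0,1,0,0,0,0,0,0,1]
}}

```text
clock: 9.6
eef_pos: [483.7, 46.5, 179.4]
eef_rot: [0.592, 1.562, 0.251]
wrist_force: [-3.0, -0.2, 1.8]
finger_gap: 42.5
```

```bash
python3 -c "
from h import *
info()"
```

```text
t 9.6 pos [483.7  46.5 179.4] yaw(jaw) -19.55 xax [ 0.009  0.002 -1.   ] F [-3.  -0.2  1.8] M [-0.137  0.672  0.248] gap 42.5 q [0.019 0.156 1.711 0.002 1.265 0.36 ] e6 0.929
```

Emit:
{"name": "play_rows", "arguments": {
  "motion": [0.05,0,0,0,0,0,1,0,0,0,0,0,0,1]
}}

```text
clock: 9.8
eef_pos: [483.7, 46.6, 179.4]
eef_rot: [0.632, 1.562, 0.243]
wrist_force: [-2.2, -0.5, 1.8]
finger_gap: 42.6
```

```bash
python3 -c "
from h import *
info()"
```

```text
t 9.8 pos [483.7  46.6 179.4] yaw(jaw) -22.3 xax [ 0.009  0.002 -1.   ] F [-2.2 -0.5  1.8] M [-0.175  0.717  0.281] gap 42.6 q [0.019 0.156 1.711 0.002 1.265 0.408] e6 1.174
```

Emit:
{"name": "play_rows", "arguments": {
  "motion": [0.05,0,0,0,0,0,1,0,0,0,0,0,0,1]
}}

```text
clock: 10.0
eef_pos: [483.6, 46.2, 179.4]
eef_rot: [0.613, 1.562, 0.176]
wrist_force: [-5.2, -2.2, 3.5]
finger_gap: 42.5
```

```bash
python3 -c "
from h import *
info()"
```

```text
t 10.0 pos [483.6  46.2 179.4] yaw(jaw) -25.01 xax [ 0.008  0.001 -1.   ] F [-5.2 -2.2  3.5] M [-0.463  1.048 -0.318] gap 42.5 q [1.900e-02 1.560e-01 1.711e+00 1.000e-03 1.266e+00 4.550e-01] e6 0.504
```

Emit:
{"name": "play_rows", "arguments": {
  "motion": [0.05,0,0,0,0,0,1,0,0,0,0,0,0,1]
}}

```text
clock: 10.2
eef_pos: [483.4, 46.2, 179.4]
eef_rot: [0.728, 1.563, 0.244]
wrist_force: [-2.9, 0.0, 2.7]
finger_gap: 42.5
```

```bash
python3 -c "
from h import *
info()"
```

```text
t 10.2 pos [483.4  46.2 179.4] yaw(jaw) -27.72 xax [ 0.008  0.002 -1.   ] F [-2.9  0.   2.7] M [-0.119  0.747 -0.359] gap 42.5 q [0.019 0.156 1.711 0.002 1.266 0.502] e6 0.553
```

Emit:
{"name": "play_rows", "arguments": {
  "motion": [0.05,0,0,0,0,0,1,0,0,0,0,0,0,1]
}}

```text
clock: 10.4
eef_pos: [483.3, 46.3, 179.4]
eef_rot: [0.829, 1.563, 0.3]
wrist_force: [-3.2, 0.6, 1.8]
finger_gap: 42.2
```

```bash
python3 -c "
from h import *
info()"
```

```text
t 10.4 pos [483.3  46.3 179.4] yaw(jaw) -30.34 xax [ 0.008  0.002 -1.   ] F [-3.2  0.6  1.8] M [-0.215  0.705 -0.246] gap 42.2 q [0.019 0.156 1.712 0.002 1.266 0.548] e6 0.69
```

Emit:
{"name": "play_rows", "arguments": {
  "motion": [0.05,0,0,0,0,0,1,0,0,0,0,0,0,1]
}}

```text
clock: 10.6
eef_pos: [483.3, 46.4, 179.4]
eef_rot: [0.896, 1.563, 0.322]
wrist_force: [-4.0, -0.1, 2.6]
finger_gap: 42.9
```

```bash
python3 -c "
from h import *
info()"
```

```text
t 10.6 pos [483.3  46.4 179.4] yaw(jaw) -32.88 xax [ 0.008  0.003 -1.   ] F [-4.  -0.1  2.6] M [-0.124  0.785 -0.101] gap 42.9 q [0.019 0.156 1.712 0.003 1.266 0.592] e6 0.836
```

Emit:
{"name": "play_rows", "arguments": {
  "motion": [0.04,0,0,0,0,0,1,0,0,0,0,0,0,1]
}}

```text
clock: 10.8
eef_pos: [483.3, 46.5, 179.4]
eef_rot: [0.938, 1.563, 0.331]
wrist_force: [-3.1, -0.4, 1.9]
finger_gap: 42.1
```

```bash
python3 -c "
from h import *
info()"
```

```text
t 10.8 pos [483.3  46.5 179.4] yaw(jaw) -34.81 xax [ 0.008  0.003 -1.   ] F [-3.1 -0.4  1.9] M [-0.136  0.768 -0.044] gap 42.1 q [0.019 0.156 1.712 0.003 1.266 0.626] e6 0.77
```

Emit:
{"name": "play_rows", "arguments": {
  "motion": [0.03,0,0,0,0,0,1,0,0,0,0,0,0,1]
}}

```text
clock: 11.0
eef_pos: [483.3, 46.6, 179.4]
eef_rot: [0.969, 1.563, 0.334]
wrist_force: [-2.6, -0.5, 2.6]
finger_gap: 42.2
```

```bash
python3 -c "
from h import *
info()"
```

```text
t 11.0 pos [483.3  46.6 179.4] yaw(jaw) -36.37 xax [ 0.008  0.003 -1.   ] F [-2.6 -0.5  2.6] M [-0.053  0.789  0.076] gap 42.2 q [0.019 0.156 1.712 0.003 1.266 0.653] e6 0.541
```

Emit:
{"name": "play_rows", "arguments": {
  "motion": [0.03,0,0,0,0,0,1,0,0,0,0,0,0,1]
}}

```text
clock: 11.2
eef_pos: [483.3, 46.7, 179.4]
eef_rot: [1.008, 1.563, 0.343]
wrist_force: [-3.3, 0.2, 2.2]
finger_gap: 42.8
```

```bash
python3 -c "
from h import *
info()"
```

```text
t 11.2 pos [483.3  46.7 179.4] yaw(jaw) -38.12 xax [ 0.008  0.003 -1.   ] F [-3.3  0.2  2.2] M [-0.025  0.738  0.148] gap 42.8 q [0.019 0.156 1.712 0.003 1.266 0.684] e6 0.632
```

Emit:
{"name": "play_rows", "arguments": {
  "motion": [0.04,0,0,0,0,0,1,0,0,0,0,0,0,1]
}}

```text
clock: 11.4
eef_pos: [483.3, 46.7, 179.4]
eef_rot: [1.049, 1.563, 0.344]
wrist_force: [-3.3, 0.6, 2.5]
finger_gap: 42.8
```

```bash
python3 -c "
from h import *
info()"
```

```text
t 11.4 pos [483.3  46.7 179.4] yaw(jaw) -40.4 xax [ 0.008  0.003 -1.   ] F [-3.3  0.6  2.5] M [-0.071  0.764  0.256] gap 42.8 q [0.019 0.156 1.712 0.003 1.266 0.724] e6 0.957
```

Emit:
{"name": "play_rows", "arguments": {
  "motion": [0.05,0,0,0,0,0,1,0,0,0,0,0,0,1]
}}

```text
clock: 11.6
eef_pos: [483.4, 46.6, 179.4]
eef_rot: [1.056, 1.563, 0.302]
wrist_force: [-3.0, -1.3, 2.1]
finger_gap: 42.4
```

```bash
python3 -c "
from h import *
info()"
```

```text
t 11.6 pos [483.4  46.6 179.4] yaw(jaw) -43.17 xax [ 0.008  0.002 -1.   ] F [-3.  -1.3  2.1] M [-0.216  0.918 -0.001] gap 42.4 q [0.019 0.156 1.712 0.002 1.266 0.772] e6 0.877
```

Emit:
{"name": "play_rows", "arguments": {
  "motion": [0.05,0,0,0,0,0,1,0,0,0,0,0,0,1]
}}

```text
clock: 11.8
eef_pos: [483.1, 46.5, 179.4]
eef_rot: [1.139, 1.563, 0.337]
wrist_force: [-4.0, -0.6, 2.6]
finger_gap: 42.6
```

```bash
python3 -c "
from h import *
info()"
```

```text
t 11.8 pos [483.1  46.5 179.4] yaw(jaw) -45.93 xax [ 0.007  0.002 -1.   ] F [-4.  -0.6  2.6] M [-0.089  1.025 -0.332] gap 42.6 q [0.019 0.156 1.712 0.002 1.267 0.82 ] e6 0.434
```

Emit:
{"name": "play_rows", "arguments": {
  "motion": [0.05,0,0,0,0,0,1,0,0,0,0,0,0,1]
}}

```text
clock: 12.0
eef_pos: [483.0, 46.6, 179.4]
eef_rot: [1.26, 1.563, 0.411]
wrist_force: [-4.1, 0.9, 2.4]
finger_gap: 42.4
```

```bash
python3 -c "
from h import *
info()"
```

```text
t 12.0 pos [483.   46.6 179.4] yaw(jaw) -48.66 xax [ 0.007  0.003 -1.   ] F [-4.1  0.9  2.4] M [-0.043  0.866 -0.284] gap 42.4 q [0.019 0.156 1.712 0.003 1.267 0.867] e6 0.619
```

Emit:
{"name": "play_rows", "arguments": {
  "motion": [0.05,0,0,0,0,0,1,0,0,0,0,0,0,1]
}}

```text
clock: 12.2
eef_pos: [483.0, 46.7, 179.4]
eef_rot: [1.356, 1.563, 0.46]
wrist_force: [-3.8, 1.0, 2.7]
finger_gap: 42.6
```

```bash
python3 -c "
from h import *
info()"
```

```text
t 12.2 pos [483.   46.7 179.4] yaw(jaw) -51.29 xax [ 0.007  0.003 -1.   ] F [-3.8  1.   2.7] M [-0.112  0.908 -0.166] gap 42.6 q [0.019 0.156 1.712 0.003 1.267 0.913] e6 0.76
```

Click 5 is expected at about -55°.

Emit:
{"name": "play_rows", "arguments": {
  "motion": [0.04,0,0,0,0,0,1,0,0,0,0,0,0,1]
}}

```text
clock: 12.4
eef_pos: [483.0, 46.8, 179.4]
eef_rot: [1.406, 1.563, 0.476]
wrist_force: [-5.1, 0.9, 2.3]
finger_gap: 42.4
```

```bash
python3 -c "
from h import *
info()"
```

```text
t 12.4 pos [483.   46.8 179.4] yaw(jaw) -53.27 xax [ 0.007  0.004 -1.   ] F [-5.1  0.9  2.3] M [-0.043  0.846 -0.007] gap 42.4 q [0.019 0.156 1.712 0.004 1.267 0.948] e6 0.701
```

Emit:
{"name": "play_rows", "arguments": {
  "motion": [0.03,0,0,0,0,0,1,0,0,0,0,0,0,1]
}}

```text
clock: 12.6
eef_pos: [482.9, 46.8, 179.4]
eef_rot: [1.422, 1.563, 0.466]
wrist_force: [-4.0, 2.2, 2.6]
finger_gap: 42.3
```

```bash
python3 -c "
from h import *
info()"
```

```text
t 12.6 pos [482.9  46.8 179.4] yaw(jaw) -54.82 xax [ 0.007  0.003 -1.   ] F [-4.   2.2  2.6] M [0.047 0.835 0.333] gap 42.3 q [0.019 0.156 1.712 0.003 1.267 0.975] e6 0.838
```

Emit:
{"name": "play_rows", "arguments": {
  "motion": [0.03,0,0,0,0,0,1,0,0,0,0,0,0,1]
}}

```text
clock: 12.8
eef_pos: [482.9, 46.9, 179.4]
eef_rot: [1.412, 1.563, 0.425]
wrist_force: [-4.1, 0.4, 3.0]
finger_gap: 42.8
```

```bash
python3 -c "
from h import *
info()"
```

```text
t 12.8 pos [482.9  46.9 179.4] yaw(jaw) -56.5 xax [ 0.007  0.003 -1.   ] F [-4.1  0.4  3. ] M [0.002 0.853 0.957] gap 42.8 q [0.019 0.156 1.712 0.003 1.267 1.005] e6 1.407
```

Emit:
{"name": "play_rows", "arguments": {
  "motion": [0.03,0,0,0,0,0,1,0,0,0,0,0,0,1]
}}

```text
clock: 13.0
eef_pos: [482.0, 46.3, 179.3]
eef_rot: [1.374, 1.566, 0.358]
wrist_force: [-9.1, -1.9, 4.9]
finger_gap: 42.6
```

```bash
python3 -c "
from h import *
info()"
```

```text
t 13.0 pos [482.   46.3 179.3] yaw(jaw) -58.21 xax [ 0.004  0.002 -1.   ] F [-9.1 -1.9  4.9] M [-0.335  1.743  0.355] gap 42.6 q [0.019 0.155 1.713 0.002 1.27  1.035] e6 0.756
```

```bash
python3 - <<'E'
from h import *
info([484.3,46.2,179.4])
P={'top':[(250,190,32,40),(280,205,24,24)],'side':[(248,175,30,55)]}
ref={'top':[(325,145,32,48),(390,222,40,45)],'side':[(335,210,65,55),(318,305,70,70)]}
for c in ('side','top'):
    a=cv2.imread(f'pics/{c}0.png'); im,d=camera(c); cv2.imwrite(f'pics/{c}3.png',im)
    for lab,L in (('gun',P[c]),('ref',ref[c])):
        for x,y,w_,h_ in L:
            t=a[y:y+h_,x:x+w_]; g=lambda i:cv2.resize(i,None,fx=8,fy=8,interpolation=cv2.INTER_CUBIC)
            s=im[y-5:y+h_+5,x-5:x+w_+5]
            r=cv2.matchTemplate(g(s),g(t),cv2.TM_CCOEFF_NORMED); _,m,_,l=cv2.minMaxLoc(r)
            print(c,lab,(x,y),np.array(l)/8-5,round(m,3))
E
```

```text
t 13.0 pos [482.   46.3 179.3] yaw(jaw) -58.21 xax [ 0.004  0.002 -1.   ] F [-9.1 -1.9  4.9] M [-0.335  1.743  0.355] gap 42.6 q [0.019 0.155 1.713 0.002 1.27  1.035] e6 0.756
shift tool m [-0.0001  0.0019  0.0013]
side gun (248, 175) [ 0.125 -0.125] 0.8
side ref (335, 210) [0. 0.] 0.999
side ref (318, 305) [0. 0.] 0.999
top gun (250, 190) [ 0.    -0.125] 0.971
top gun (280, 205) [-0.75  -0.375] 0.862
top ref (325, 145) [0. 0.] 0.981
top ref (390, 222) [0. 0.] 0.996
```

```bash
python3 - <<'E'
import cv2,numpy as np
def cr(f,x,y,w,h): return cv2.resize(cv2.imread(f)[y:y+h,x:x+w],(400,290))
cv2.imwrite('pics/cmp.png',np.vstack([np.hstack([cr('pics/top0.png',240,170,120,87),cr('pics/top3.png',240,170,120,87)]),np.hstack([cr('pics/side0.png',230,160,120,87),cr('pics/side3.png',230,160,120,87)])]))
E
```

```text
(no output)
```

View pics/cmp.png

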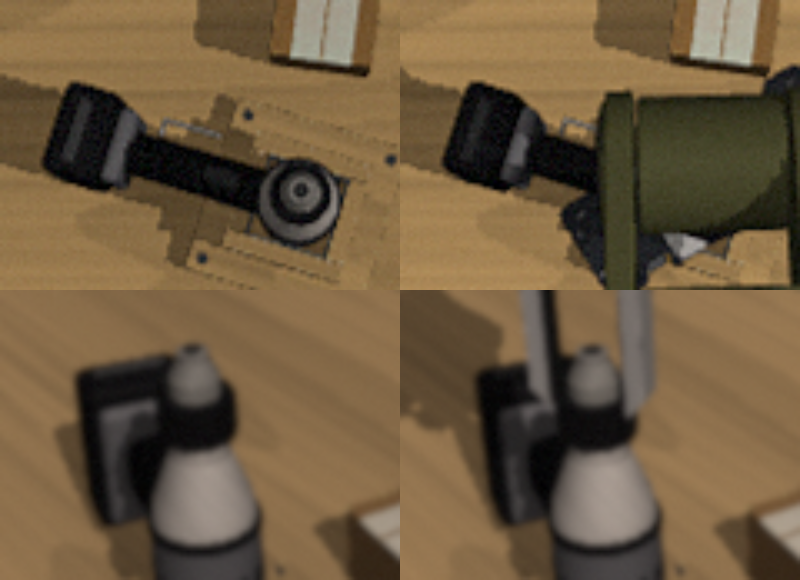

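Emit:
{"name": "play_rows", "arguments": {
  "motion": [0,0,0,0,0,0,-0.3,0,0,0,0,0,0,-0.3,0,0,0,0,0,0,-0.3,0,0,0,0,0,0,-0.3]
}}

```text
clock: 13.5
eef_pos: [483.0, 45.7, 179.2]
eef_rot: [1.21, 1.564, 0.194]
wrist_force: [-0.6, -0.9, -0.8]
finger_gap: 60.9
```

```bash
python3 -c "
from h import *
info([484.4,46.2,176])"
```

```text
t 13.5 pos [483.   45.7 179.2] yaw(jaw) -58.24 xax [ 0.007  0.001 -1.   ] F [-0.6 -0.9 -0.8] M [-0.02   0.155  0.03 ] gap 60.9 q [1.800e-02 1.560e-01 1.712e+00 1.000e-03 1.267e+00 1.034e+00] e6 0.0
shift tool m [0.0032 0.0014 0.0004]
```

Emit:
{"name": "play_rows", "arguments": {
  "motion": [0,0,0,0.003,0.0014,0.0004,-0.3,0,0,0,0,0,0,-0.3,0,0,0,0,0,0,1,0,0,0,0,0,0,1,0,0,0,0,0,0,1,0,0,0,0,0,0,1,0,0,0,0,0,0,1],
  "newtons": 32
}}

```text
clock: 14.2
eef_pos: [483.8, 47.5, 175.8]
eef_rot: [1.717, 1.565, 0.701]
wrist_force: [-0.7, -1.2, -1.8]
finger_gap: 42.9
```

```bash
python3 -c "
from h import *
info([484.4,46.2,176])"
```

```text
t 14.2 pos [483.8  47.5 175.8] yaw(jaw) -58.22 xax [ 0.005  0.004 -1.   ] F [-0.7 -1.2 -1.8] M [-0.309  0.037 -0.068] gap 42.9 q [0.02  0.162 1.713 0.004 1.262 1.035] e6 -0.03
shift tool m [-0.0003 -0.0002  0.0015]
```

Emit:
{"name": "play_rows", "arguments": {
  "motion": [0.02,0,0,0,0,0,1,0,0,0,0,0,0,1]
}}

```text
clock: 14.4
eef_pos: [483.8, 47.5, 175.7]
eef_rot: [1.719, 1.565, 0.682]
wrist_force: [-0.2, 1.1, 0.0]
finger_gap: 42.8
```

```bash
python3 -c "
from h import *
info()"
```

```text
t 14.4 pos [483.8  47.5 175.7] yaw(jaw) -59.43 xax [ 0.005  0.004 -1.   ] F [-0.2  1.1  0. ] M [0.002 0.152 0.383] gap 42.8 q [0.02  0.163 1.713 0.004 1.262 1.057] e6 0.712
```

Emit:
{"name": "play_rows", "arguments": {
  "motion": [-0.05,0,0,0,0,0,1,-0.05,0,0,0,0,0,1,0,0,0,0,0,0,1]
}}

```text
clock: 14.7
eef_pos: [483.8, 47.4, 175.7]
eef_rot: [1.667, 1.565, 0.73]
wrist_force: [-0.5, 2.2, 0.2]
finger_gap: 42.7
```

```bash
python3 -c "
from h import *
info()"
```

```text
t 14.7 pos [483.8  47.4 175.7] yaw(jaw) -53.64 xax [ 0.004  0.004 -1.   ] F [-0.5  2.2  0.2] M [ 0.214  0.127 -0.138] gap 42.7 q [0.02  0.163 1.713 0.004 1.262 0.955] e6 -1.028
```

Emit:
{"name": "play_rows", "arguments": {
  "motion": [-0.05,0,0,0,0,0,1,-0.04,0,0,0,0,0,1,0,0,0,0,0,0,1]
}}

```text
clock: 15.0
eef_pos: [483.8, 47.3, 175.7]
eef_rot: [1.641, 1.564, 0.791]
wrist_force: [0.4, 1.2, -0.6]
finger_gap: 43.2
```

```bash
python3 -c "
from h import *
info()"
```

```text
t 15.0 pos [483.8  47.3 175.7] yaw(jaw) -48.7 xax [ 0.004  0.005 -1.   ] F [ 0.4  1.2 -0.6] M [ 0.32   0.078 -0.294] gap 43.2 q [0.019 0.163 1.713 0.005 1.262 0.868] e6 -0.977
```

Emit:
{"name": "play_rows", "arguments": {
  "motion": [-0.05,0,0,0,0,0,1,-0.04,0,0,0,0,0,1,0,0,0,0,0,0,1]
}}

```text
clock: 15.3
eef_pos: [483.9, 47.7, 175.7]
eef_rot: [1.6, 1.564, 0.837]
wrist_force: [-0.7, 0.9, -0.3]
finger_gap: 42.8
```

```bash
python3 -c "
from h import *
info()"
```

```text
t 15.3 pos [483.9  47.7 175.7] yaw(jaw) -43.73 xax [ 0.005  0.005 -1.   ] F [-0.7  0.9 -0.3] M [0.026 0.04  0.338] gap 42.8 q [0.02  0.163 1.712 0.005 1.262 0.781] e6 -0.385
```

Emit:
{"name": "play_rows", "arguments": {
  "motion": [-0.05,0,0,0,0,0,1,-0.04,0,0,0,0,0,1,0,0,0,0,0,0,1]
}}

```text
clock: 15.6
eef_pos: [483.8, 47.5, 175.7]
eef_rot: [1.479, 1.564, 0.801]
wrist_force: [-0.9, 0.8, -0.6]
finger_gap: 43.1
```

```bash
python3 -c "
from h import *
info([484.4,46.2,176])"
```

```text
t 15.6 pos [483.8  47.5 175.7] yaw(jaw) -38.86 xax [ 0.004  0.005 -1.   ] F [-0.9  0.8 -0.6] M [0.203 0.06  0.095] gap 43.1 q [0.02  0.163 1.713 0.005 1.262 0.697] e6 -0.668
shift tool m [-0.0003 -0.0006  0.0013]
```

Emit:
{"name": "play_rows", "arguments": {
  "motion": [-0.05,0,0,0,0,0,1,-0.04,0,0,0,0,0,1,0,0,0,0,0,0,1]
}}

```text
clock: 15.9
eef_pos: [483.8, 47.3, 175.7]
eef_rot: [1.385, 1.565, 0.79]
wrist_force: [-0.5, 1.6, -0.3]
finger_gap: 42.8
```

```bash
python3 -c "
from h import *
info()"
```

```text
t 15.9 pos [483.8  47.3 175.7] yaw(jaw) -34.1 xax [ 0.004  0.004 -1.   ] F [-0.5  1.6 -0.3] M [ 0.29   0.077 -0.123] gap 42.8 q [0.02  0.163 1.713 0.005 1.262 0.613] e6 -0.913
```

Emit:
{"name": "play_rows", "arguments": {
  "motion": [-0.05,0,0,0,0,0,1,-0.04,0,0,0,0,0,1,0,0,0,0,0,0,1]
}}

```text
clock: 16.2
eef_pos: [483.9, 47.2, 175.7]
eef_rot: [1.316, 1.564, 0.803]
wrist_force: [0.4, 1.6, -0.8]
finger_gap: 42.7
```

```bash
python3 -c "
from h import *
info()"
```

```text
t 16.2 pos [483.9  47.2 175.7] yaw(jaw) -29.41 xax [ 0.004  0.005 -1.   ] F [ 0.4  1.6 -0.8] M [ 0.337  0.057 -0.273] gap 42.7 q [0.019 0.163 1.713 0.005 1.262 0.531] e6 -1.038
```

Emit:
{"name": "play_rows", "arguments": {
  "motion": [-0.05,0,0,0,0,0,1,-0.04,0,0,0,0,0,1,0,0,0,0,0,0,1]
}}

```text
clock: 16.5
eef_pos: [484.0, 47.6, 175.7]
eef_rot: [1.282, 1.564, 0.852]
wrist_force: [0.1, 1.5, -0.0]
finger_gap: 43.0
```

```bash
python3 -c "
from h import *
info()"
```

```text
t 16.5 pos [484.   47.6 175.7] yaw(jaw) -24.62 xax [ 0.005  0.005 -1.   ] F [ 0.1  1.5 -0. ] M [0.132 0.076 0.347] gap 43.0 q [0.02  0.163 1.712 0.006 1.262 0.448] e6 -0.387
```

Emit:
{"name": "play_rows", "arguments": {
  "motion": [-0.05,0,0,0,0,0,1,-0.04,0,0,0,0,0,1,0,0,0,0,0,0,1]
}}

```text
clock: 16.8
eef_pos: [483.9, 47.5, 175.7]
eef_rot: [1.141, 1.564, 0.794]
wrist_force: [-0.7, 1.9, 0.3]
finger_gap: 43.0
```

```bash
python3 -c "
from h import *
info([484.4,46.2,176])"
```

```text
t 16.8 pos [483.9  47.5 175.7] yaw(jaw) -19.84 xax [ 0.005  0.005 -1.   ] F [-0.7  1.9  0.3] M [0.32  0.089 0.131] gap 43.0 q [0.02  0.163 1.712 0.005 1.262 0.364] e6 -0.623
shift tool m [-0.0003 -0.001   0.0009]
```

Emit:
{"name": "play_rows", "arguments": {
  "motion": [-0.05,0,0,0,0,0,1,-0.04,0,0,0,0,0,1,0,0,0,0,0,0,1]
}}

```text
clock: 17.1
eef_pos: [483.9, 47.3, 175.7]
eef_rot: [1.036, 1.564, 0.772]
wrist_force: [-0.4, 1.1, -0.4]
finger_gap: 42.9
```

```bash
python3 -c "
from h import *
info()"
```

```text
t 17.1 pos [483.9  47.3 175.7] yaw(jaw) -15.14 xax [ 0.005  0.004 -1.   ] F [-0.4  1.1 -0.4] M [ 0.29   0.041 -0.057] gap 42.9 q [0.02  0.163 1.712 0.005 1.262 0.282] e6 -0.869
```

Emit:
{"name": "play_rows", "arguments": {
  "motion": [-0.05,0,0,0,0,0,1,-0.04,0,0,0,0,0,1,0,0,0,0,0,0,1]
}}

```text
clock: 17.4
eef_pos: [484.0, 47.2, 175.7]
eef_rot: [0.94, 1.564, 0.757]
wrist_force: [-1.3, 1.9, -0.7]
finger_gap: 43.2
```

```bash
python3 -c "
from h import *
info()"
```

```text
t 17.4 pos [484.   47.2 175.7] yaw(jaw) -10.48 xax [ 0.005  0.004 -1.   ] F [-1.3  1.9 -0.7] M [ 0.356  0.033 -0.262] gap 43.2 q [0.019 0.163 1.712 0.005 1.262 0.201] e6 -1.039
```

Emit:
{"name": "play_rows", "arguments": {
  "motion": [-0.05,0,0,0,0,0,1,-0.04,0,0,0,0,0,1,0,0,0,0,0,0,1]
}}

```text
clock: 17.7
eef_pos: [484.1, 47.6, 175.7]
eef_rot: [0.921, 1.564, 0.821]
wrist_force: [-0.4, 2.7, -0.2]
finger_gap: 43.4
```

```bash
python3 -c "
from h import *
info()"
```

```text
t 17.7 pos [484.1  47.6 175.7] yaw(jaw) -5.75 xax [ 0.005  0.005 -1.   ] F [-0.4  2.7 -0.2] M [0.411 0.084 0.429] gap 43.4 q [0.02  0.163 1.712 0.005 1.261 0.118] e6 -0.356
```

Emit:
{"name": "play_rows", "arguments": {
  "motion": [-0.05,0,0,0,0,0,1,-0.04,0,0,0,0,0,1,0,0,0,0,0,0,1]
}}

```text
clock: 18.0
eef_pos: [484.0, 47.5, 175.7]
eef_rot: [0.792, 1.564, 0.775]
wrist_force: [0.0, 3.1, -0.1]
finger_gap: 43.1
```

```bash
python3 -c "
from h import *
info([484.4,46.2,176])"
```

```text
t 18.0 pos [484.   47.5 175.7] yaw(jaw) -0.97 xax [ 0.005  0.005 -1.   ] F [ 0.   3.1 -0.1] M [0.41  0.016 0.211] gap 43.1 q [0.02  0.163 1.712 0.005 1.262 0.035] e6 -0.566
shift tool m [-0.0003 -0.0013  0.0004]
```

Emit:
{"name": "play_rows", "arguments": {
  "motion": [-0.05,0,0,0,0,0,1,-0.05,0,0,0,0,0,1,0,0,0,0,0,0,1]
}}

```text
clock: 18.3
eef_pos: [484.0, 47.3, 175.7]
eef_rot: [0.65, 1.564, 0.725]
wrist_force: [0.1, 3.6, -0.2]
finger_gap: 42.5
```

```bash
python3 -c "
from h import *
info()"
```

```text
t 18.3 pos [484.   47.3 175.7] yaw(jaw) 4.31 xax [ 0.005  0.004 -1.   ] F [ 0.1  3.6 -0.2] M [ 0.482  0.019 -0.034] gap 42.5 q [ 0.02   0.163  1.712  0.004  1.262 -0.057] e6 -1.006
```

Emit:
{"name": "play_rows", "arguments": {
  "motion": [-0.05,0,0,0,0,0,1,-0.05,0,0,0,0,0,1,0,0,0,0,0,0,1]
}}

```text
clock: 18.6
eef_pos: [484.1, 47.1, 175.7]
eef_rot: [0.531, 1.564, 0.697]
wrist_force: [-0.3, 2.9, -0.5]
finger_gap: 43.0
```

```bash
python3 -c "
from h import *
info()"
```

```text
t 18.6 pos [484.1  47.1 175.7] yaw(jaw) 9.5 xax [ 0.005  0.004 -1.   ] F [-0.3  2.9 -0.5] M [ 0.547 -0.006 -0.266] gap 43.0 q [ 0.019  0.163  1.712  0.004  1.261 -0.148] e6 -1.207
```

Emit:
{"name": "play_rows", "arguments": {
  "motion": [-0.05,0,0,0,0,0,1,-0.05,0,0,0,0,0,1,0,0,0,0,0,0,1]
}}

```text
clock: 18.9
eef_pos: [484.1, 47.6, 175.7]
eef_rot: [0.516, 1.564, 0.773]
wrist_force: [0.5, 2.3, 0.1]
finger_gap: 42.8
```

```bash
python3 -c "
from h import *
info()"
```

```text
t 18.9 pos [484.1  47.6 175.7] yaw(jaw) 14.75 xax [ 0.005  0.005 -1.   ] F [0.5 2.3 0.1] M [0.316 0.128 0.333] gap 42.8 q [ 0.02   0.163  1.712  0.005  1.261 -0.239] e6 -0.552
```

Emit:
{"name": "play_rows", "arguments": {
  "motion": [-0.05,0,0,0,0,0,1,-0.05,0,0,0,0,0,1,0,0,0,0,0,0,1]
}}

```text
clock: 19.2
eef_pos: [484.1, 47.5, 175.7]
eef_rot: [0.354, 1.564, 0.703]
wrist_force: [0.3, 3.4, 0.4]
finger_gap: 42.9
```

```bash
python3 -c "
from h import *
info([484.4,46.2,176])"
```

```text
t 19.2 pos [484.1  47.5 175.7] yaw(jaw) 19.99 xax [ 0.005  0.004 -1.   ] F [0.3 3.4 0.4] M [0.498 0.01  0.125] gap 42.9 q [ 0.02   0.163  1.712  0.004  1.261 -0.33 ] e6 -0.798
shift tool m [-0.0003 -0.0013 -0.0002]
```

Emit:
{"name": "play_rows", "arguments": {
  "motion": [-0.05,0,0,0,0,0,1,-0.04,0,0,0,0,0,1,0,0,0,0,0,0,1]
}}

```text
clock: 19.5
eef_pos: [484.2, 47.3, 175.8]
eef_rot: [0.231, 1.564, 0.66]
wrist_force: [0.6, 3.1, -0.6]
finger_gap: 43.0
```

```bash
python3 -c "
from h import *
info()"
```

```text
t 19.5 pos [484.2  47.3 175.8] yaw(jaw) 24.56 xax [ 0.005  0.004 -1.   ] F [ 0.6  3.1 -0.6] M [ 0.556 -0.015 -0.074] gap 43.0 q [ 0.02   0.163  1.712  0.004  1.261 -0.41 ] e6 -0.871
```

Emit:
{"name": "play_rows", "arguments": {
  "motion": [-0.05,0,0,0,0,0,1,-0.04,0,0,0,0,0,1,0,0,0,0,0,0,1]
}}

```text
clock: 19.8
eef_pos: [484.2, 47.2, 175.7]
eef_rot: [0.147, 1.564, 0.655]
wrist_force: [0.1, 3.1, 0.2]
finger_gap: 42.6
```

```bash
python3 -c "
from h import *
info()"
```

```text
t 19.8 pos [484.2  47.2 175.7] yaw(jaw) 29.13 xax [ 0.005  0.004 -1.   ] F [0.1 3.1 0.2] M [ 0.628 -0.07  -0.27 ] gap 42.6 q [ 0.02   0.163  1.712  0.004  1.261 -0.49 ] e6 -1.041
```

Emit:
{"name": "play_rows", "arguments": {
  "motion": [-0.05,0,0,0,0,0,1,-0.04,0,0,0,0,0,1,0,0,0,0,0,0,1]
}}

```text
clock: 20.1
eef_pos: [484.4, 47.5, 175.7]
eef_rot: [0.088, 1.564, 0.678]
wrist_force: [0.7, 3.3, -0.1]
finger_gap: 42.7
```

```bash
python3 -c "
from h import *
info([484.4,46.2,176])"
```

```text
t 20.1 pos [484.4  47.5 175.7] yaw(jaw) 33.8 xax [ 0.006  0.004 -1.   ] F [ 0.7  3.3 -0.1] M [0.606 0.139 0.215] gap 42.7 q [ 0.02   0.163  1.712  0.005  1.261 -0.571] e6 -0.518
shift tool m [-0.0003 -0.0011 -0.0007]
```

Emit:
{"name": "play_rows", "arguments": {
  "motion": [-0.05,0,0,0,0,0,1,-0.05,0,0,0,0,0,1,0,0,0,0,0,0,1]
}}

```text
clock: 20.4
eef_pos: [484.2, 47.5, 175.7]
eef_rot: [-0.006, 1.564, 0.677]
wrist_force: [0.3, 3.2, -1.1]
finger_gap: 42.9
```

```bash
python3 -c "
from h import *
info()"
```

```text
t 20.4 pos [484.2  47.5 175.7] yaw(jaw) 39.13 xax [ 0.005  0.004 -1.   ] F [ 0.3  3.2 -1.1] M [ 0.605 -0.074  0.198] gap 42.9 q [ 0.02   0.163  1.712  0.004  1.261 -0.664] e6 -0.727
```

Emit:
{"name": "play_rows", "arguments": {
  "motion": [-0.05,0,0,0,0,0,1,-0.05,0,0,0,0,0,1,0,0,0,0,0,0,1]
}}

```text
clock: 20.7
eef_pos: [484.2, 47.4, 175.7]
eef_rot: [-0.148, 1.564, 0.626]
wrist_force: [0.4, 3.2, -0.7]
finger_gap: 43.1
```

```bash
python3 -c "
from h import *
info()"
```

```text
t 20.7 pos [484.2  47.4 175.7] yaw(jaw) 44.35 xax [ 0.005  0.004 -1.   ] F [ 0.4  3.2 -0.7] M [ 0.707 -0.077 -0.086] gap 43.1 q [ 0.02   0.163  1.712  0.004  1.261 -0.755] e6 -1.012
```

Emit:
{"name": "play_rows", "arguments": {
  "motion": [-0.05,0,0,0,0,0,1,-0.05,0,0,0,0,0,1,0,0,0,0,0,0,1]
}}

```text
clock: 21.0
eef_pos: [484.3, 47.3, 175.7]
eef_rot: [-0.245, 1.564, 0.619]
wrist_force: [-0.2, 4.3, -1.0]
finger_gap: 43.2
```

```bash
python3 -c "
from h import *
info()"
```

```text
t 21.0 pos [484.3  47.3 175.7] yaw(jaw) 49.49 xax [ 0.006  0.004 -1.   ] F [-0.2  4.3 -1. ] M [ 0.759 -0.163 -0.278] gap 43.2 q [ 0.02   0.163  1.712  0.004  1.261 -0.845] e6 -1.203
```

Emit:
{"name": "play_rows", "arguments": {
  "motion": [-0.05,0,0,0,0,0,1,-0.05,0,0,0,0,0,1,0,0,0,0,0,0,1]
}}

```text
clock: 21.3
eef_pos: [484.4, 47.6, 175.7]
eef_rot: [-0.285, 1.564, 0.67]
wrist_force: [0.8, 2.9, 0.0]
finger_gap: 42.7
```

```bash
python3 -c "
from h import *
info()"
```

```text
t 21.3 pos [484.4  47.6 175.7] yaw(jaw) 54.72 xax [ 0.006  0.004 -1.   ] F [0.8 2.9 0. ] M [ 0.38  -0.015  0.368] gap 42.7 q [ 0.02   0.163  1.712  0.005  1.261 -0.936] e6 -0.517
```

Sixth flip passed; ease to the centre of click 6 (about 62°).

Emit:
{"name": "play_rows", "arguments": {
  "motion": [-0.05,0,0,0,0,0,1,-0.05,0,0,0,0,0,1,0,0,0,0,0,0,1]
}}

```text
clock: 21.6
eef_pos: [484.4, 47.6, 175.8]
eef_rot: [-0.442, 1.564, 0.605]
wrist_force: [-0.1, 2.6, -0.0]
finger_gap: 43.1
```

```bash
python3 -c "
from h import *
info()"
```

```text
t 21.6 pos [484.4  47.6 175.8] yaw(jaw) 60.0 xax [ 0.006  0.004 -1.   ] F [-0.1  2.6 -0. ] M [ 0.66  -0.084  0.094] gap 43.1 q [ 0.02   0.163  1.712  0.004  1.261 -1.028] e6 -0.812
```

Emit:
{"name": "play_rows", "arguments": {
  "motion": [-0.045,0,0,0,0,0,1,0,0,0,0,0,0,1,0,0,0,0,0,0,1]
}}

```text
clock: 21.9
eef_pos: [484.3, 47.6, 175.7]
eef_rot: [-0.493, 1.564, 0.589]
wrist_force: [0.1, 3.1, 0.0]
finger_gap: 43.1
```

```bash
python3 -c "
from h import *
info()"
```

```text
t 21.9 pos [484.3  47.6 175.7] yaw(jaw) 62.0 xax [ 0.006  0.004 -1.   ] F [0.1 3.1 0. ] M [ 0.591 -0.096  0.078] gap 43.1 q [ 0.02   0.163  1.712  0.004  1.261 -1.063] e6 -0.094
```

Emit:
{"name": "play_rows", "arguments": {
  "motion": [0,0,0,0,0,0,-1,0,0,0,0,0,0,-1,0,0,0,0,0,0,-1,0,0,0,0,0,0,-1,0,0,0,0,0,0,-1,0,0,0,0,0,0,-1,0,0,0,-0.02,0,0,-1,0,0,0,-0.03,0,0,-1,0,0,0,-0.03,0,0,-1,0,0,0,-0.03,0,0,-1,0,0,0,0,0,0,-1]
}}

```text
clock: 23.0
eef_pos: [483.0, 46.1, 289.2]
eef_rot: [-0.678, 1.568, 0.397]
wrist_force: [-0.1, -0.3, 0.5]
finger_gap: 94.0
```

```bash
python3 -c "
from h import *
info([350,300,300])"
```

```text
t 23.0 pos [483.   46.1 289.2] yaw(jaw) 61.64 xax [ 0.003  0.001 -1.   ] F [-0.1 -0.3  0.5] M [-0.024 -0.034  0.002] gap 94.0 q [ 1.900e-02  9.000e-02  1.532e+00  1.000e-03  1.517e+00 -1.057e+00] e6 -0.004
shift tool m [-0.0109  0.2376  0.1602]
```

Move aside to see the gun clearly for the final check.

Emit:
{"name": "play_rows", "arguments": {
  "motion": [0,0,0,-0.01,0.034,0.023,-1,0,0,0,0,0.034,0.023,-1,0,0,0,0,0.034,0.023,-1,0,0,0,0,0.034,0.023,-1,0,0,0,0,0.034,0.023,-1,0,0,0,0,0.034,0.023,-1,0,0,0,0,0,0,-1,0,0,0,0,0,0,-1]
}}

```text
clock: 23.8
eef_pos: [363.9, 271.3, 294.6]
eef_rot: [2.789, 1.57, -2.421]
wrist_force: [-0.0, -0.3, 0.4]
finger_gap: 94.0
```

```bash
python3 - <<'E'
from h import *
info()
P={'top':[(250,190,32,40),(280,205,24,24)],'side':[(248,175,60,90)]}
ref={'top':[(325,145,32,48),(390,222,40,45),(293,260,68,60)],'side':[(335,210,65,55),(318,305,70,70),(200,275,50,80)]}
for c in ('side','top'):
    a=cv2.imread(f'pics/{c}0.png'); im,d=camera(c); cv2.imwrite(f'pics/{c}4.png',im)
    for lab,L in (('gun',P[c]),('ref',ref[c])):
        for x,y,w_,h_ in L:
            g=lambda i:cv2.resize(i,None,fx=8,fy=8,interpolation=cv2.INTER_CUBIC)
            r=cv2.matchTemplate(g(im[y-5:y+h_+5,x-5:x+w_+5]),g(a[y:y+h_,x:x+w_]),cv2.TM_CCOEFF_NORMED); _,m,_,l=cv2.minMaxLoc(r)
            print(c,lab,(x,y),np.array(l)/8-5,round(m,3))
E
```

```text
t 23.8 pos [363.9 271.3 294.6] yaw(jaw) 61.48 xax [-0.001 -0.001 -1.   ] F [-0.  -0.3  0.4] M [-0.021  0.055  0.011] gap 94.0 q [ 0.56   0.017  1.596 -0.     1.53  -0.513] e6 0.189
side gun (248, 175) [0. 0.] 0.999
side ref (335, 210) [0. 0.] 0.999
side ref (318, 305) [0. 0.] 0.999
side ref (200, 275) [0. 0.] 0.999
top gun (250, 190) [ 0.    -0.125] 0.99
top gun (280, 205) [ 0.    -0.125] 0.985
top ref (325, 145) [0. 0.] 0.997
top ref (390, 222) [0. 0.] 0.996
top ref (293, 260) [0. 0.] 0.988
```

View pics/top4.png

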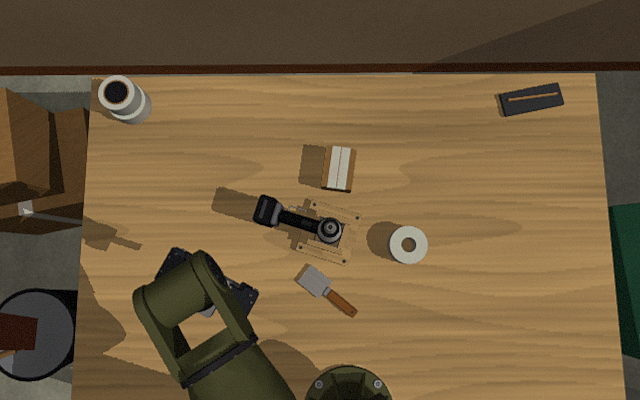

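The gun at (330,230), the box at (340,168), the tape at (408,244) and the knife at (325,290) are all where they started. The arm is clear of everything.

```bash
python3 -c "
from cell import *
print(sign_off())"
```

```text
the job is handed in; nothing more can be done
None
```

I turned the collar clockwise to its end stop, backed it off six clicks anticlockwise, let go and handed the job in at about 24 s.

- **Finding the stop:** The collar passed four clicks and came up against the stop at the fifth. The moment jumped to about 0.96 N m instead of easing over like a click.
- **Firmer than intended:** I sent one more small step, about 1.7°, before acting on that reading, and the pads slipped a little on the collar. The highest moment I read was 0.96 N m, but I only sampled at the end of each step, so the peak may have been higher. The camera comparison just afterwards showed the battery had not moved, within about 0.1 pixel, so I take it the gun did not turn.
- **Confirming the stop:** I let go, re-centred and gripped again. A small clockwise nudge gave a moment change of about 0.45 N m in 1.2°, which confirmed the stop.
- **Counting back:** I felt six flips of the moment. The total turn was about 120°, which fits six clicks of 20°. I let go near the centre of click six, with about 0.08 N m left.
- **Last checks:** The gun, tape roll, screw box and filling knife matched their starting images to within 0.13 pixel, and the gripper was open and clear of everything. I did not read the nose height afterwards, because it is too coarse to check the count.

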